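# Close up two rows of screening cans in the stock tray

## Task

The grey open-ended tray has a row of round cans and a row of square cans begun, one can in each: without gripping or lifting the thin-walled cans, gently slide the loose ones over the counter into the tray so that each row holds its three cans of one shape, closed up one behind the other against the tray's back lip. First complete the row nearer the robot and then press the nearer key of the key box fully down to book it; only then complete the other row and press the farther key, pressing each key only when its row is complete. Do not upset or shift the other things on the counter.

Things in the scene. Friction and masses are not known exactly. Their poses are not given: they have to be found in the camera images.
- tray: fixed grey steel tray, its floor level with the counter. Two rows run along its y axis, at x = -29 mm (near) and +29 mm (far), each 54 mm wide between lips 4 mm thick, 8 mm high; open at y = -75 mm (outer lips flare outward 18 mm more), closed by the back lip, inner face at y = +75 mm. Origin: its middle, at counter level; its x axis points roughly away from the robot
- round_start: loose upright plain aluminium round can, 44 mm diameter, 36 mm high with two 8 mm brass studs (9 mm either side of its middle, 5 mm high) on top; about 0.16 kg; origin: centre of its underside, z up. Already standing in one of the tray's rows
- square_start: loose upright plain aluminium square can, 44 x 44 mm, sides along its x and y axes, 36 mm high with two 8 mm brass studs (9 mm either side of its middle, 5 mm high) on top; about 0.16 kg; origin: centre of its underside, z up. Already standing in the tray's other row
- round_a: loose upright plain aluminium round can, 44 mm diameter, 36 mm high with two 8 mm brass studs (9 mm either side of its middle, 5 mm high) on top; about 0.16 kg; origin: centre of its underside, z up, on the counter
- round_b: loose upright plain aluminium round can, 44 mm diameter, 36 mm high with two 8 mm brass studs (9 mm either side of its middle, 5 mm high) on top; about 0.16 kg; origin: centre of its underside, z up, on the counter
- square_a: loose upright plain aluminium square can, 44 x 44 mm, sides along its x and y axes, 36 mm high with two 8 mm brass studs (9 mm either side of its middle, 5 mm high) on top; about 0.16 kg; origin: centre of its underside, z up, on the counter
- square_b: loose upright plain aluminium square can, 44 x 44 mm, sides along its x and y axes, 36 mm high with two 8 mm brass studs (9 mm either side of its middle, 5 mm high) on top; about 0.16 kg; origin: centre of its underside, z up, on the counter
- keybox: fixed grey key box, 130 x 75 x 40 mm high, origin: centre of its underside; two white round keys 26 mm across stand 66 mm apart on top, in a line along its x axis, which points roughly away from the robot
- key_near_top (a point): top centre of the key box's key nearer the robot, moves with it
- key_far_top (a point): top centre of the key farther from the robot, moves with it
- key_near (a joint): travel of the nearer spring key: 0 up, 0.006 m fully down (4 N)
- key_far (a joint): travel of the farther spring key: 0 up, 0.006 m fully down (4 N)
- knob: bystander: loose black control knob, 30 mm diameter, 28 mm high, origin: centre of its underside
- reel: bystander: loose reel of solder lying flat, 60 mm diameter, 40 mm high, origin: centre of its underside
- jar: bystander: loose glass jar with a steel cap, 52 mm diameter, 62 mm high, origin: centre of its underside
- slim_cap: bystander: loose upright slim black cylinder (capacitor), 24 mm diameter, 45 mm high, origin: centre of its underside
- driver: bystander: loose screwdriver, 170 mm long, lying along its x axis, handle (up to 30 mm thick) to -x, origin: below its middle
- bin: fixed orange open parts bin, 100 x 130 x 45 mm high, origin: centre of its underside
Things that resemble listed ones, but are neither listed nor needed, are in the scene too. Leave any green look-alike of the round_b alone.

How it is judged:
By the outcome, as a careful person would: the job done as asked, in the order asked, and still so for the second after the job is handed in, with the robot touching nothing.
It also fails if it takes over 72 s, if anything falls off the work surface, if the arm or the gripper's body presses on something with over 40 N, if the wrist force passes 120 N, or if a joint passes its speed limit or range.

## Robot

A 7-joint arm with a two-finger parallel gripper is mounted at the origin on the work surface. World frame = base frame: x ahead of the robot, y to its left, z up, the work surface at z = 0. Lengths are in m, angles in rad, forces in N, time in s.
With the tool pointing down it reaches from about 0.425 to 0.925 m from the base axis. Payload 6.8 kg.
Tool frame: the origin (TCP) lies at the very end of the fingers, on their centre line; the grasp point (between the pads) lies 19 mm behind it; z points along the fingers, y is the line along which they close (so a half turn about z gives the same grasp; the last joint's range is limited). The gripper opens to 85 mm and grips with 20 to 120 N. Pads are 22 mm wide; open, the fingers measure 114 mm over their backs; the gripper's body (76 mm by 85 mm) begins 54 mm behind the grasp point. The pads swing forward as they close: fully open they stand 13 mm farther back than shut.
Start: joints at [1.128, 0.477, 0.022, 1.555, -0.011, 1.109, -0.083], TCP at [0.222, -0.638, 0.231] pointing down, gripper open.
Joint ranges: [-2.96, 2.96], [-0.34, 2.1], [-1.41, 1.46], [0.24, 2.44], [-1.37, 4.51], [0.17, 1.92], [-2.96, 2.96]. Speed limits (rad/s): [2.39, 2.39, 3.14, 3.14, 3.14, 3.14, 3.14].

## Interface

Orientations are given as a unit quaternion [x, y, z, w].
In Python, from plant import env gives the robot as it stands. Calls block until the motion is done:
- env.movep(position, orientation): joint-space move of the TCP to a pose.
- env.move_linear(position, rotation=None, v=0.15): straight line of the TCP; rotation=None keeps the orientation; v is the mean speed in m/s.
- env.set_joints(angles): joint-space move.
- env.gripper_to(opening, strength=None): opening from 0.0 (shut) to 1.0 (fully open); strength is the grip in N (None keeps the last); returns when the fingers have stopped.
- env.dwell(seconds).
- env.inverse_kinematics(position, orientation): joint angles nearest the present ones, or None.
- env.camera(name): name is "scene" or "top" or "wrist"; returns the picture (480x640x3 uint8, red, green, blue); there is no depth.
- env.camera_params(name): a dict with "vfov" (degrees; the focal length in pixels is half the picture's height over the tangent of half this angle, whatever the lens; pixels are square), "cx", "cy" (the principal point, pixels), "dist" ([k1, k2, p1, p2, k3] as OpenCV has them; the pictures are not rectified), "world_from_camera" (4x4, takes a point from camera to world coordinates); the wrist camera has in their place "tool_from_camera" (4x4, takes a point from camera to tool coordinates, whose origin is the TCP and whose axes are the flange's). Camera axes: x right, y up, looking along -z (the intrinsics and any distortion apply to the point x, -y, -z); pixel columns grow to the right and rows downward; lengths in m; the calibration is good to about 2 mm. A picture is of the moment at which its call begins: read the wrist's pose just before it. camera_params takes no time and is no camera call.
A pose or a line that the arm cannot do raises env.Unreachable and nothing moves.
- env.job_done(): hands the job in; it is judged then, once.
Readings, each from a call of its own:
- env.current_t(): time.
- env.current_joint_pos(): joint angles.
- env.current_qd(): joint speeds.
- env.current_joint_efforts(): joint torques, N m.
- env.current_tcp_pos(): TCP position.
- env.current_tool_rot(): TCP orientation.
- env.current_ft_force(): force on the tool from outside, world axes, zero at the start.
- env.current_wrist_torque(): the same for the moment, N m.
- env.current_grip_width(): opening from 0.0 (shut) to 1.0 (fully open).
- env.current_grasp_force(): force on a finger pad.
Only numpy, scipy, OpenCV 4.12 (cv2) and the standard library are available. Lean on these libraries where they do the work, as an engineer would, in place of code of your own. Each camera call takes 0.05 s, during which the arm holds its last target. There are 200 camera calls.

## Working session

There is one attempt and no reset: what is moved stays moved. The work goes in short steps, each a Python script; the robot and the scene stay as the last script left them, time stands still between calls to the robot, and variables do not carry over. Pictures are saved under pics/ and viewed, at most 11 in all, crops included, and the job is handed in when it is done.

```bash
ls; mkdir -p pics; python3 - <<'E'
from plant import env
import cv2
for n in ["scene","top"]:
    im=env.camera(n); cv2.imwrite(f"pics/{n}0.png",im[:,:,::-1]); p=env.camera_params(n); print(n,p)
print(env.camera_params("wrist"), env.current_tool_rot(), env.current_t())
E
```

```text
pics
scene {'vfov': 44.68585366047141, 'cx': 321.3164056433753, 'cy': 228.0864659846326, 'dist': array([-0.02634658,  0.        ,  0.        ,  0.        ,  0.        ]), 'world_from_camera': array([[ 0.88144439, -0.36830225,  0.29565053,  0.95440374],
       [ 0.47199179,  0.70910269, -0.52382929, -0.66435932],
       [-0.01671908,  0.60127102,  0.79887023,  1.12818773],
       [ 0.        ,  0.        ,  0.        ,  1.        ]])}
top {'vfov': 51.46473690091804, 'cx': 329.7099676676947, 'cy': 233.07722579397893, 'dist': array([-0.03742391,  0.        ,  0.        ,  0.        ,  0.        ]), 'world_from_camera': array([[ 2.20813163e-02,  9.81240470e-01, -1.91519073e-01,
         3.72423089e-01],
       [-9.99749401e-01,  2.23775643e-02, -6.16184325e-04,
         4.47103440e-02],
       [ 3.68110538e-03,  1.91484685e-01,  9.81488698e-01,
         1.06034322e+00],
       [ 0.00000000e+00,  0.00000000e+00,  0.00000000e+00,
         1.00000000e+00]])}
{'vfov': 58.334938271459954, 'cx': 314.18156935979647, 'cy': 243.25882598810037, 'dist': array([-0.08816659,  0.        ,  0.        ,  0.        ,  0.        ]), 'tool_from_camera': array([[-4.39586344e-04,  9.50554607e-01,  3.10557155e-01,
         7.96334101e-02],
       [ 9.99999896e-01,  3.79315432e-04,  2.54466097e-04,
        -1.21224669e-03],
       [ 1.24084800e-04,  3.10557234e-01, -9.50554674e-01,
        -1.42112220e-01],
       [ 0.00000000e+00,  0.00000000e+00,  0.00000000e+00,
         1.00000000e+00]])} [ 9.86023025e-01  1.66607002e-01 -1.94104490e-04 -8.14526285e-04] 0.1
```

View pics/top0.png

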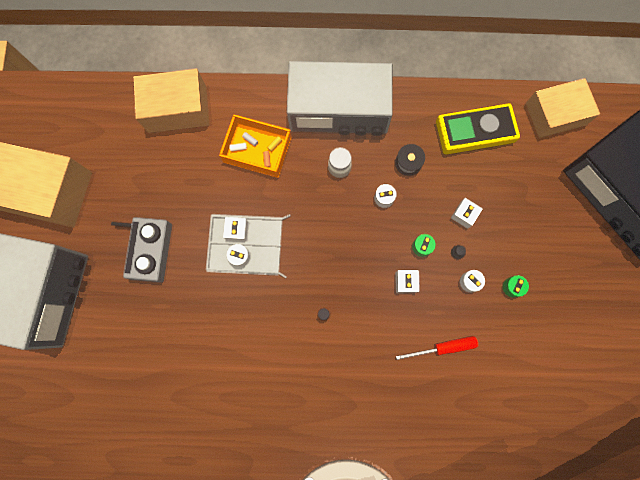

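View pics/scene0.png

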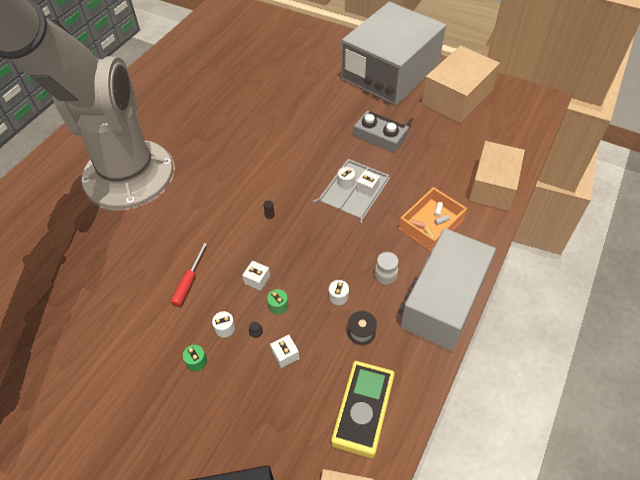

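The top view shows:
- White round cans at (386,195) and (473,281), and white square cans at (408,281) and (467,212).
- Green look-alikes at (425,245) and (518,286), to be left alone.
- The tray at about (245,243): round_start at (237,255) in the near row, square_start at (234,228) in the far row.
- The keys at (144,264) near and (150,232) far.
- Bystanders: knob (459,252), slim_cap (323,315), reel (410,158), jar (340,162), driver (437,349) and bin (255,146).

In the scene view the loose whites are at (339,291), (223,323), (256,274) and (284,350).

Next I'll triangulate these points.

```bash
cat > h.py <<'E'
import numpy as np, cv2
from plant import env
def K(p): 
    f=240/np.tan(np.radians(p["vfov"])/2); return np.array([[f,0,p["cx"]],[0,f,p["cy"]],[0,0,1.]])
def ray(p,uv):
    q=cv2.undistortPoints(np.array(uv,float).reshape(-1,1,2),K(p),p["dist"]).reshape(-1,2)
    T=p["world_from_camera"]; d=np.c_[q[:,0],-q[:,1],-np.ones(len(q))]@T[:3,:3].T
    return T[:3,3],d
def plane(p,uv,z):
    o,d=ray(p,uv); return o+d*((z-o[2])/d[:,2])[:,None]
def proj(p,X):
    T=p["world_from_camera"]; c=(np.atleast_2d(X)-T[:3,3])@T[:3,:3]; c=c*[1,-1,-1]
    return cv2.projectPoints(c,np.zeros(3),np.zeros(3),K(p),p["dist"])[0].reshape(-1,2)
def studs(im):
    h=cv2.cvtColor(im,cv2.COLOR_RGB2HSV)
    m=cv2.inRange(h,(15,110,120),(32,255,255))
    n,l,s,c=cv2.connectedComponentsWithStats(m)
    return [(c[i],s[i,4]) for i in range(1,n) if 2<=s[i,4]<60]
def blobs(m,lo,hi):
    n,l,s,c=cv2.connectedComponentsWithStats(m)
    return [(c[i].round(1),s[i]) for i in range(1,n) if lo<=s[i,4]<hi]
E
python3 - <<'E'
from h import *
np.set_printoptions(precision=4,suppress=True)
P={n:env.camera_params(n) for n in("top","scene")}
I={n:cv2.imread(f"pics/{n}0.png")[:,:,::-1].copy() for n in P}
for n in P:
    print(n)
    for c,a in studs(I[n]): print(c.round(1),a,plane(P[n],c,.041)[0,:2])
    h=cv2.cvtColor(I[n],cv2.COLOR_RGB2HSV)
    w=cv2.inRange(h,(0,0,190),(180,50,255))
    print("white");
    for c,s in blobs(w,40,900): print(c,s,plane(P[n],c,.036)[0,:2])
crop=I["top"][170:330,100:540]; cv2.imwrite("pics/crop.png",cv2.resize(crop,None,fx=1.8,fy=1.8,interpolation=cv2.INTER_CUBIC)[:,:,::-1])
c2=I["top"][200:290,115:300]; cv2.imwrite("pics/crop2.png",cv2.resize(c2,None,fx=4.2,fy=4.2,interpolation=cv2.INTER_CUBIC)[:,:,::-1])
E
```

```text
top
[18.5 66. ] 2 [0.9421 0.7613]
[199.3  75.7] 3 [0.9231 0.3447]
[201.   79.2] 4 [0.9145 0.3402]
[200.   84.5] 2 [0.9017 0.3415]
[203.4  90.6] 27 [0.887  0.3327]
[200.   87.5] 2 [0.8944 0.3409]
[533.8  95. ] 5 [ 0.8954 -0.4028]
[201.5  98.8] 4 [0.8675 0.3355]
[204.5  99.5] 2 [0.8658 0.3287]
[529.5  98.5] 2 [ 0.8866 -0.3926]
[532.   99.5] 2 [ 0.8844 -0.3981]
[535.5  99.5] 2 [ 0.8847 -0.406 ]
[203.5 102.8] 4 [0.858  0.3303]
[532.  102.8] 5 [ 0.8765 -0.3976]
[536.2 105.4] 5 [ 0.8705 -0.4066]
[184.5 117. ] 27 [0.8235 0.3696]
[192.5 114. ] 2 [0.8309 0.3526]
[195.  115.8] 4 [0.8269 0.3468]
[170.5 116.5] 2 [0.8242 0.4007]
[176.  116.6] 5 [0.8241 0.3885]
[203.5 117.5] 2 [0.8232 0.3277]
[147.5 119.5] 2 [0.8162 0.451 ]
[154. 120.] 3 [0.8153 0.4365]
[158.3 119.7] 7 [0.8161 0.427 ]
[162.9 121.1] 10 [0.8131 0.4165]
[167.3 120.4] 7 [0.8148 0.407 ]
[171.2 120.2] 5 [0.8155 0.3984]
[191. 118.] 3 [0.8215 0.3552]
[199.3 121.8] 18 [0.813  0.3361]
[142.6 122. ] 18 [0.8102 0.4612]
[185.5 120.5] 2 [0.8154 0.3668]
[190.6 122.6] 7 [0.8107 0.3552]
[150.2 127. ] 31 [0.7987 0.4432]
[161.2 124.4] 9 [0.8052 0.41
[... 6502 characters left out ...]
5 472. ] 2 [ 0.8386 -0.4144]
[321. 476.] 3 [ 0.8112 -0.4366]
white
[102.6  72.8] [ 95  57  20  33 399] [-0.301   0.2617]
[369.1 117. ] [365 114   9   7  54] [0.4868 0.4467]
[391.1 126. ] [387 123   9   7  54] [0.5546 0.4416]
[336.5 195.2] [322 180  34  28 401] [0.5357 0.1576]
[438.6 207.7] [435 202   8  12  65] [0.7709 0.2353]
[442.4 218.2] [437 215  12   8  48] [0.7905 0.2095]
[197.9 256.7] [191 243  15  28  55] [ 0.3399 -0.1491]
[387.5 260.3] [378 252  20  18 279] [0.7247 0.0405]
[255.4 271.4] [243 261  26  22 287] [ 0.477 -0.122]
[338.5 288.6] [329 280  20  18 226] [ 0.6609 -0.076 ]
[222.1 320.5] [212 311  21  20 242] [ 0.4799 -0.2586]
[283.9 347.6] [270 335  28  27 358] [ 0.6262 -0.2514]
```

View pics/crop.png

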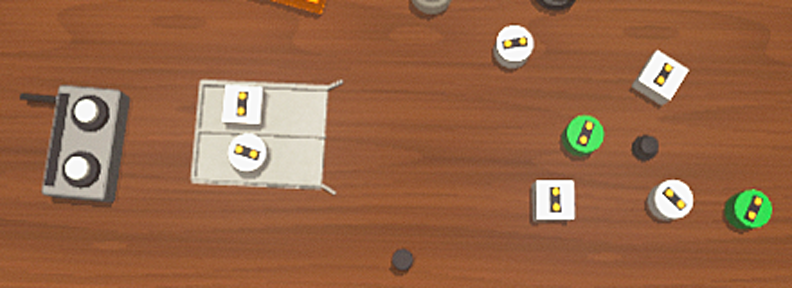

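View pics/crop2.png

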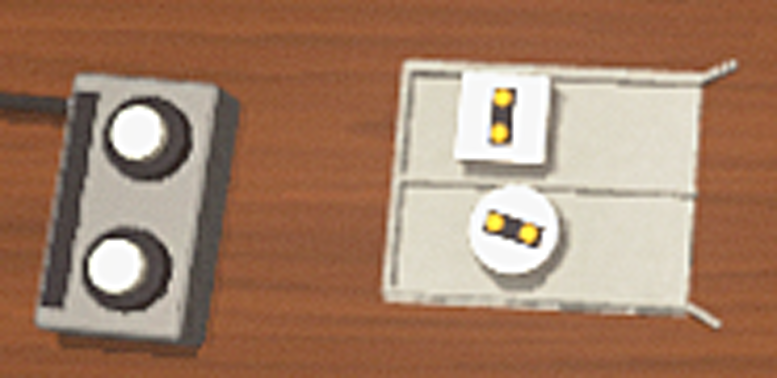

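Crop 1 confirms the choice: white round cans at (514,45) and (673,199), white square cans at (662,77) and (554,200), with the greens separate. Crop 2 shows the tray's outer corners at (406,63), (384,300), (703,78) and (688,307), and the key tops at (137,130) and (115,265).

```bash
python3 - <<'E'
from h import *
np.set_printoptions(precision=4,suppress=True)
P={n:env.camera_params(n) for n in("top","scene")}
def tri(a,b):
    o1,d1=ray(P["top"],a);o2,d2=ray(P["scene"],b);d1=d1[0];d2=d2[0]
    s=np.linalg.lstsq(np.c_[d1,-d2],o2-o1,rcond=None)[0]
    A,B=o1+s[0]*d1,o2+s[1]*d2; return (A+B)/2,np.linalg.norm(A-B)
print("near key",tri((142,262.9),(369.1,117)));print("far key",tri((147.3,231),(391.1,126)))
for n,a,b in[("RB far",(386,193.1),(338.4,287.2)),("RA near",(474.6,280),(221.7,319.6)),("SqN",(408.5,280.2),(255,270.2)),("SqF",(468.6,210.5),(283.6,346.6)),("r0",(236.3,253.8),(346.1,172.2)),("s0",(233.9,227),(367.9,177.5))]: print(n,*tri(a,b))
c=np.array([(406,63),(384,300),(703,78),(688,307)])/4.2+[115,200]-.4
C=plane(P["top"],c,.008);print("tray corners LT LB RT RB\n",C)
print("mean",C.mean(0),"dir top",np.degrees(np.arctan2(*(C[0]-C[2])[:2])),np.degrees(np.arctan2(*(C[1]-C[3])[:2])),"left edge yaw",np.degrees(np.arctan2(*(C[0]-C[1])[[1,0]])))
for n,uv,z in[("knob",(459,252),.028),("slim",(323,314),.045),("reel",(410,157),.04),("jar",(340,157.7),.062),("drv",(397,357),.01),("drvh",(477,345),.02),("grn",(425,243),.041)]: print(n,plane(P["top"],uv,z)[0,:2])
# finger footprint / wrist view check
im=env.camera("wrist");cv2.imwrite("pics/w0.png",im[:,:,::-1])
E
```

```text
near key (array([0.4967, 0.4252, 0.0579]), np.float64(0.0019271400002145143))
far key (array([0.5631, 0.4205, 0.0578]), np.float64(0.001911735054756286))
RB far [ 0.6604 -0.0732  0.0379] 0.002195140769803271
RA near [ 0.4793 -0.2568  0.0369] 0.0024244063826875857
SqN [ 0.476  -0.1197  0.0374] 0.002278199078950687
SqF [ 0.6262 -0.2491  0.0372] 0.0033984731287817534
r0 [0.523  0.2379 0.0352] 0.00277256281978935
s0 [0.5797 0.2461 0.0361] 0.002543541830518048
tray corners LT LB RT RB
 [[0.6128 0.3034 0.008 ]
 [0.4896 0.3063 0.008 ]
 [0.6083 0.1494 0.008 ]
 [0.4897 0.1522 0.008 ]]
mean [0.5501 0.2279 0.008 ] dir top 1.6669001648486517 -0.027556067587928956 left edge yaw -1.340477890273552
knob [ 0.5395 -0.2275]
slim [0.4041 0.0552]
reel [ 0.7426 -0.1241]
jar [0.7295 0.0272]
drv [ 0.3209 -0.0987]
drvh [ 0.3484 -0.2619]
grn [ 0.5548 -0.1535]
```

```bash
cat >> h.py <<'E'
Z=.012; UP=.075
def Q(deg):  # tool down, tool x along heading
    a=np.radians(deg)/2; return np.array([np.cos(a),np.sin(a),0,0])
def hv(deg): a=np.radians(deg); return np.array([np.cos(a),np.sin(a),0])
def tcp(c,deg,d,z=Z): p=np.array([c[0],c[1],0.])-d*hv(deg); p[2]=z; return p
DR,DS=.029,.033
def approach(c,deg,d,off=.010,yaw=None):
    q=Q(deg if yaw is None else yaw); p=tcp(c,deg,d+off,UP)
    cur=env.current_tcp_pos()
    if cur[2]<UP-.005: env.move_linear([cur[0],cur[1],UP],v=.25)
    env.movep(p,q); p[2]=Z; env.move_linear(p,v=.2)
def push(c,deg,d,v=.1,yaw=None):
    env.move_linear(tcp(c,deg,d),Q(deg if yaw is None else yaw),v=v)
def press_on(deg,n,lim=6.,step=.001):
    h=hv(deg); f=0
    for i in range(n):
        p=np.array(env.current_tcp_pos())+step*h; p[2]=Z; env.move_linear(p,v=.04)
        f=-np.dot(env.current_ft_force(),h)
        if f>lim: break
    return i,f
TO=np.array([.5501,.224]); YAW=-1.
def tw(x,y):
    a=np.radians(YAW); return TO+np.array([[np.cos(a),-np.sin(a)],[np.sin(a),np.cos(a)]])@[x,y]
def snap(n,name):
    im=env.camera(n); cv2.imwrite(f"pics/{name}.png",im[:,:,::-1]); return im
E
python3 - <<'E'
from h import *
for c,d,z in[((.66,-.073),131,Z),((.66,-.073),131,UP),((.52,.09),89,Z),((.43,-.03),0,Z),((.479,-.30),83,Z),((.577,.1),89,Z),((.66,-.06),0,Z),((.4967,.4252),90,.05),((.5631,.42),90,.05)]:
    q=env.inverse_kinematics([*c,z],Q(d)); print(c,d,None if q is None else np.round(q,2))
t=env.current_t(); env.gripper_to(.25); print("grip t",env.current_t()-t,env.current_grip_width())
RB=(.6604,-.0732); M=tw(-.029,-.140); h=np.degrees(np.arctan2(M[1]-RB[1],M[0]-RB[0])); print(M,h)
approach(RB,h,DR); print("t",env.current_t(),env.current_tcp_pos(),env.current_ft_force())
snap("top","t1"); snap("wrist","w1"); snap("scene","s1")
E
```

```text
(0.66, -0.073) 131 [ 0.46  0.81 -0.65  1.69  0.61  0.86  0.26]
(0.66, -0.073) 131 [ 0.47  0.72 -0.66  1.67  0.53  0.94  0.32]
(0.52, 0.09) 89 [ 0.11  0.61 -0.5   2.03  0.49  0.62 -0.74]
(0.43, -0.03) 0 [ 0.14  0.47 -0.25  2.26  0.27  0.44 -1.9 ]
(0.479, -0.3) 83 [ 0.67  0.61 -0.29  1.95  0.29  0.62  0.07]
(0.577, 0.1) 89 [ 0.1   0.68 -0.51  1.89  0.49  0.7  -0.71]
(0.66, -0.06) 0 [ 0.09  0.71 -0.13  1.72  0.13  0.72 -1.68]
(0.4967, 0.4252) 90 [-0.31  0.76 -0.72  1.7   0.61  0.92 -1.28]
(0.5631, 0.42) 90 [-0.25  0.84 -0.75  1.57  0.65  1.   -1.2 ]
grip t 0.625 0.24742681558489135
[0.51866108 0.08452744] 131.94387740408106
t 3.8083 [ 0.68636656 -0.10237855  0.01196499] [ 1.04946062  0.21434207 -0.27151316]
```

```bash
python3 - <<'E'
import cv2,numpy as np
a=cv2.imread("pics/w1.png");b=cv2.imread("pics/s1.png")[200:400,220:460]
b=cv2.resize(b,(360,300)); a=cv2.resize(a,(430,322)); o=np.zeros((322,800,3),np.uint8); o[:322,:430]=a; o[:300,430:790]=b
cv2.imwrite("pics/m1.png",o)
E
```

```text
(no output)
```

View pics/m1.png

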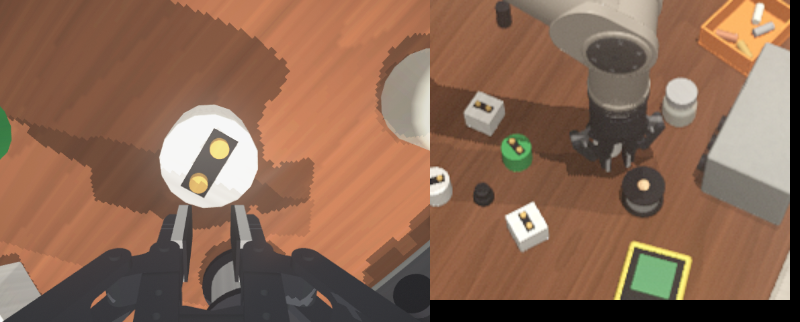

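The wrist view shows the fingers centred behind the white can at (209,157), with the reel behind them and clear. I'll push RB in, then stage the near square.

```bash
python3 - <<'E'
from h import *
RB=(.6604,-.0732); M=tw(-.029,-.140); h=np.degrees(np.arctan2(M[1]-RB[1],M[0]-RB[0])); H=90+YAW
push(M,h,DR,.11); print("t",env.current_t(),env.current_ft_force())
push(M,h,DR+.012,.15); push(M,H,DR+.006,.15); E=tw(-.029,-.034); push(E,H,DR,.1)
print("t",env.current_t(),env.current_ft_force())
p=env.current_tcp_pos(); env.move_linear(np.array(p)-.008*hv(H),v=.15)
S=(.476,-.1197); approach(S,90,DS); S1=(.476,-.03); push(S1,90,DS,.1); print("t",env.current_t(),env.current_ft_force())
push(S1,90,DS+.008,.15)
approach(S1,0,DS); push((.5757,-.03),0,DS,.1); print("t",env.current_t(),env.current_ft_force())
push((.5757,-.03),0,DS+.008,.15)
RA=(.4793,-.2568); M=tw(-.029,-.140); h=np.degrees(np.arctan2(M[1]-RA[1],M[0]-RA[0]))
approach(RA,h,DR); print("t",env.current_t(),h,env.current_ft_force())
snap("wrist","w2"); im=snap("top","t2"); im2=snap("scene","s2")
for n,i in(("top",im),("scene",im2)):
    p=env.camera_params(n)
    for c,a in studs(i):
        X=plane(p,c,.041)[0]
        if .44<X[0]<.67 and -.3<X[1]<.3 and a>6: print(n,X[:2].round(4))
o=np.zeros((322,800,3),np.uint8); o[:,:430]=cv2.resize(cv2.imread("pics/w2.png"),(430,322)); o[:300,430:]=cv2.resize(im[170:320,190:375,::-1],(370,300)); cv2.imwrite("pics/m2.png",o)
E
```

```text
t 6.125 [ 1.0885275  -0.23495921  2.33008802]
t 8.5417 [-0.26353342 -0.52614932 -0.06010709]
t 12.0167 [0.02873489 0.32552064 0.11985458]
t 15.6833 [-0.12978208  0.28569803 -0.03077993]
t 18.35 83.4218415657668 [ 0.1822073  -0.25668898  0.43999352]
top [ 0.6341 -0.2515]
top [ 0.6192 -0.2425]
top [0.5888 0.2456]
top [ 0.5865 -0.0279]
top [0.5709 0.2465]
top [ 0.5684 -0.0275]
top [ 0.5627 -0.157 ]
top [ 0.5463 -0.1502]
top [0.5261 0.2458]
top [0.521  0.2296]
top [0.5227 0.1844]
top [0.5197 0.202 ]
top [ 0.4861 -0.2487]
top [ 0.4737 -0.2606]
scene [0.5215 0.2241]
scene [0.5719 0.2416]
scene [0.5896 0.24  ]
scene [0.5203 0.1972]
scene [0.5233 0.1816]
scene [ 0.5685 -0.0319]
scene [ 0.5863 -0.0319]
scene [ 0.5457 -0.1538]
scene [ 0.5619 -0.1605]
scene [ 0.4863 -0.2528]
scene [ 0.6188 -0.2471]
scene [ 0.6332 -0.2561]
```

View pics/m2.png

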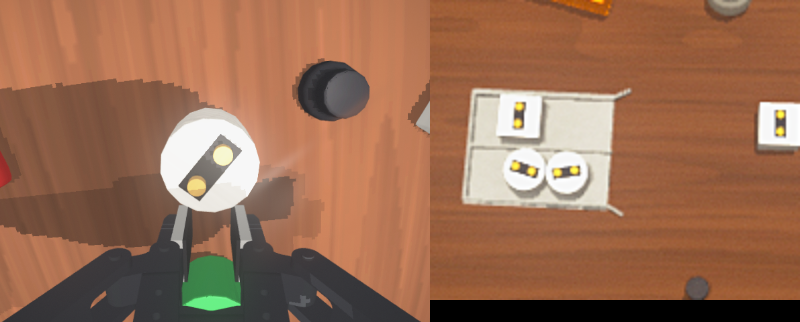

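The wrist view shows RA cradled at (210,160), clear of the knob. RB sits touching round_start in the near row, and the square is staged at (780,125) in the top inset. Next I'll complete the near row.

```bash
python3 - <<'E'
from h import *
RA=(.4793,-.2568); M=tw(-.029,-.140); h=np.degrees(np.arctan2(M[1]-RA[1],M[0]-RA[0])); H=90+YAW
push(M,h,DR,.12); push(tw(-.029,-.115),H,DR,.08); push(tw(-.029,-.044),H,DR,.09)
print("t",env.current_t(),env.current_ft_force())
print(press_on(H,16,4.), env.current_tcp_pos(), env.current_ft_force(),env.current_t())
p=env.current_tcp_pos(); env.move_linear(np.array(p)-.008*hv(H),v=.15); p=env.current_tcp_pos(); env.move_linear([p[0],p[1],.10],v=.3)
snap("wrist","w3")
K1=[.4967,.4252]; env.movep([*K1,.085],Q(90)); env.gripper_to(0.)
im=snap("top","t3"); im2=snap("scene","s3"); print("t",env.current_t())
for n,i in(("top",im),("scene",im2)):
    p=env.camera_params(n)
    for c,a in studs(i):
        X=plane(p,c,.041)[0]
        if .44<X[0]<.67 and .05<X[1]<.32 and a>6: print(n,X[:2].round(4))
o=np.zeros((322,800,3),np.uint8); o[:,:430]=cv2.resize(cv2.imread("pics/w3.png"),(430,322)); o[:300,430:]=cv2.resize(im2[90:240,290:475,::-1],(370,300)); cv2.imwrite("pics/m3.png",o)
E
```

```text
t 23.0083 [0.84519425 0.50369757 0.71112479]
(2, np.float64(4.136538600883293)) [0.52015839 0.15321724 0.01194351] [-1.48123812 -4.1113136   1.18923499] 23.7583
t 26.0333
top [0.5888 0.2456]
top [0.5709 0.2465]
top [0.5269 0.2804]
top [0.5266 0.191 ]
top [0.5212 0.2636]
top [0.5228 0.2195]
top [0.5199 0.2373]
top [0.5153 0.1776]
scene [0.5227 0.2588]
scene [0.5212 0.2322]
scene [0.5236 0.2158]
scene [0.5719 0.2416]
scene [0.5896 0.24  ]
scene [0.5286 0.1862]
scene [0.5166 0.1731]
```

View pics/m3.png

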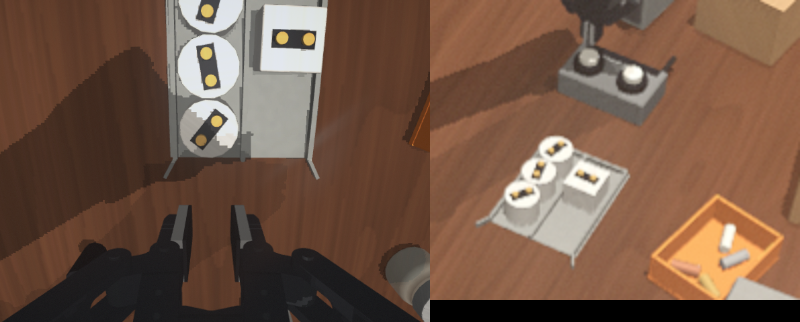

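```bash
python3 - <<'E'
import cv2,numpy as np
a=cv2.imread("pics/t3.png")[205:285,195:295];b=cv2.imread("pics/s3.png")[150:230,310:410]
cv2.imwrite("pics/m4.png",np.hstack([cv2.resize(x,(400,320),interpolation=cv2.INTER_CUBIC) for x in(a,b)]))
E
```

```text
(no output)
```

View pics/m4.png

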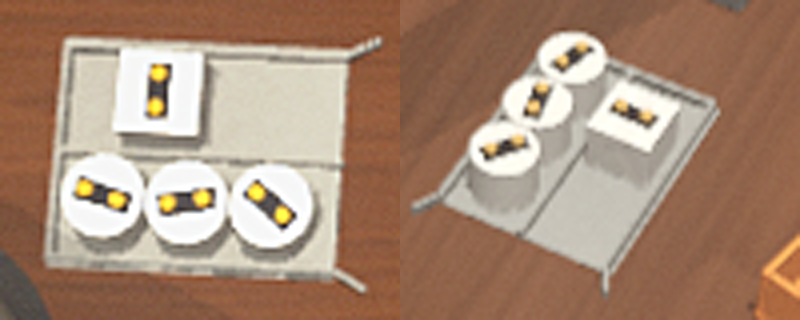

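The crop shows a gap of about 5–8 mm between the first can's base and the back lip, and about 8 mm of tray floor left at the mouth where 18 mm is expected. The 4 N was only sliding friction, so the row isn't seated and I'll push it further.

```bash
python3 - <<'E'
from h import *
H=90+YAW
x,y=.52016,.15322
env.movep([x,y-.012,.085],Q(H)); env.gripper_to(.25); env.move_linear([x,y-.012,Z],v=.2)
env.move_linear([x,y-.001,Z],v=.1); print("t",env.current_t())
for i in range(15):
    p=np.array(env.current_tcp_pos())+.001*hv(H); p[2]=Z; env.move_linear(p,v=.04)
    f=env.current_ft_force(); print(round(env.current_tcp_pos()[1],4),np.round(f,1))
    if f[1]<-9: break
print("t",env.current_t())
im=snap("top","t5")
pr=env.camera_params("top")
for c,a in studs(im):
    X=plane(pr,c,.041)[0]
    if .44<X[0]<.67 and .05<X[1]<.32 and a>6: print(X[:2].round(4))
E
```

```text
t 28.25
0.1544 [-0.1  0.8 -0.1]
0.1547 [-0.6 -3.4  2.2]
0.1548 [-1.2 -5.8  2.2]
0.1549 [-0.5 -4.6  4.3]
0.1549 [-1.1 -5.9  3.9]
0.1548 [-1.  -4.9  4.4]
0.1548 [-1.2 -5.6  4.4]
0.1548 [-1.9 -5.2  3.8]
0.1548 [-1.2 -5.9  3.2]
0.1548 [-0.6 -4.9  4.4]
0.1549 [-2.1 -5.7  4. ]
0.1548 [-0.9 -6.4  3.4]
0.1548 [-0.4 -5.6  3.1]
0.1548 [ 0.4 -4.8  4.1]
0.1548 [-0.1 -5.1  3.3]
t 32.0
[0.5267 0.2822]
[0.5213 0.2655]
[0.5195 0.2398]
```

```bash
python3 - <<'E'
from h import *
H=90+YAW
p0=np.array(env.current_tcp_pos()); p0[2]=Z
for k in range(1,10):
    env.move_linear(p0+.0012*k*hv(H),v=.05)
    f=env.current_ft_force(); print(k,round(env.current_tcp_pos()[1],4),np.round(f,1))
    if f[1]<-14: break
print("t",env.current_t())
snap("scene","s6");im=snap("top","t6"); snap("wrist","w6")
pr=env.camera_params("top")
for c,a in studs(im):
    X=plane(pr,c,.041)[0]
    if .44<X[0]<.67 and .05<X[1]<.32 and a>6: print(X[:2].round(4))
E
```

```text
1 0.1549 [-0.7 -5.7  3.9]
2 0.1561 [-0.8 -4.5  4.4]
3 0.1573 [-1.7 -5.3  5.1]
4 0.1588 [-1.8 -5.1  3.2]
5 0.1602 [-0.9 -5.3  2.6]
6 0.1619 [-0.8 -4.5  0.8]
7 0.1621 [ 0.  -7.2  3.1]
8 0.1622 [-0.5 -9.8  3.6]
9 0.1623 [ -0.6 -11.3   5.7]
t 34.3
[0.5267 0.289 ]
[0.5215 0.2728]
```

It slid at a steady 5 N or so and then rose sharply at y=0.162, so the row is now seated on the back lip. Back off, press the near key, then push SqN in.

```bash
cat >> h.py <<'E'
def key(K):
    env.movep([*K,.085],Q(90)); env.gripper_to(0.); env.move_linear([*K,.060],v=.15)
    for z in np.arange(.056,.040,-.002):
        env.move_linear([*K,z],v=.05); f=env.current_ft_force()[2]; a=env.current_tcp_pos()[2]
        if f>10: break
    env.dwell(.1); print("key",z,a,f,env.current_t()); env.move_linear([*K,.09],v=.25)
def out(H):
    p=np.array(env.current_tcp_pos()); p[2]=Z; env.move_linear(p-.012*hv(H),v=.15); p=env.current_tcp_pos(); env.move_linear([p[0],p[1],.085],v=.3)
E
python3 - <<'E'
from h import *
H=90+YAW
out(H); key([.4967,.4252]); im=snap("top","t7")
pr=env.camera_params("top")
for c,a in studs(im):
    X=plane(pr,c,.041)[0]
    if .44<X[0]<.67 and -.1<X[1]<.32 and a>6: print(X[:2].round(4))
S=(.577,-.030); e=tw(.029,-.034)
env.movep([.577,-.08,.09],Q(H)); env.gripper_to(.25)
approach(S,H,DS); push(e,H,DS,.11); print("t",env.current_t(),env.current_ft_force()); out(H)
print("t",env.current_t())
im=snap("top","t8")
for c,a in studs(im):
    X=plane(pr,c,.041)[0]
    if .44<X[0]<.67 and -.1<X[1]<.32 and a>6: print(X[:2].round(4))
cv2.imwrite("pics/m7.png",cv2.resize(im[170:320,100:380,::-1],None,fx=2.6,fy=2.6,interpolation=cv2.INTER_CUBIC))
E
```

```text
key 0.054 0.05594226241605295 14.0611781574015 37.4167
[0.5888 0.2456]
[ 0.5865 -0.0277]
[0.5709 0.2465]
[ 0.5689 -0.0276]
[0.527  0.2891]
[0.5292 0.1992]
[0.5262 0.2281]
[0.522  0.2726]
[0.5216 0.2455]
[0.5169 0.1864]
t 42.9083 [-0.4684604  -1.60660101 -0.00842378]
t 43.55
[0.5888 0.2456]
[0.5709 0.2465]
[0.5687 0.191 ]
[0.527  0.2891]
[0.5262 0.2281]
[0.5289 0.1995]
[0.522  0.2726]
[0.5216 0.2455]
[0.5167 0.1872]
```

View pics/m7.png

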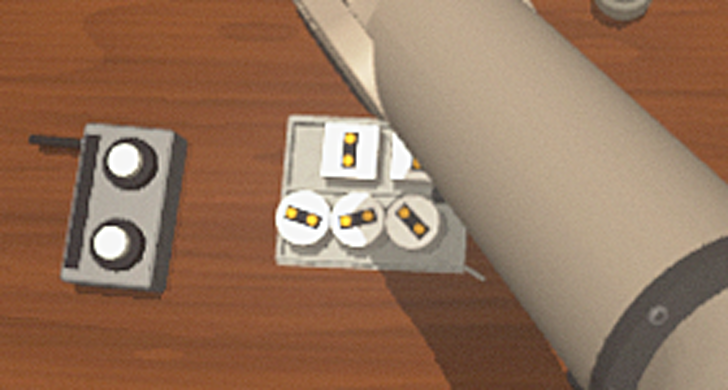

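The top view shows the near row seated with three round cans, and SqN inside the far row about 11 mm short of the start can. Stud heights came out 3–4 mm too low in triangulation, so the key's real top is about 61.5 mm. A hard stop at 55.9 mm with 14 N on a 4 N spring therefore means it was fully down. Next is the tilted square.

```bash
python3 - <<'E'
from h import *
approach((.629,-.249),80,DS,off=.018)
push((.640,-.185),80,DS,.1); push((.640,-.06),90,DS,.1); print("t",env.current_t(),env.current_ft_force())
out(90); print("t",env.current_t())
for n in("top","scene"):
    im=snap(n,n+"9"); p=env.camera_params(n)
    for c,a in studs(im):
        X=plane(p,c,.041)[0]
        if .56<X[0]<.68 and -.15<X[1]<.02 and a>6: print(n,X[:2].round(4))
im=snap("wrist","w9")
o=np.zeros((322,800,3),np.uint8); o[:,:430]=cv2.resize(im[:,:,::-1],(430,322)); o[:300,430:]=cv2.resize(cv2.imread("pics/scene9.png")[220:370,220:405],(370,300)); cv2.imwrite("pics/m9.png",o)
E
```

```text
t 48.0833 [-0.70976214 -1.00148035  0.49119493]
t 48.725
top [ 0.6439 -0.0618]
top [ 0.6277 -0.0561]
```

View pics/m9.png

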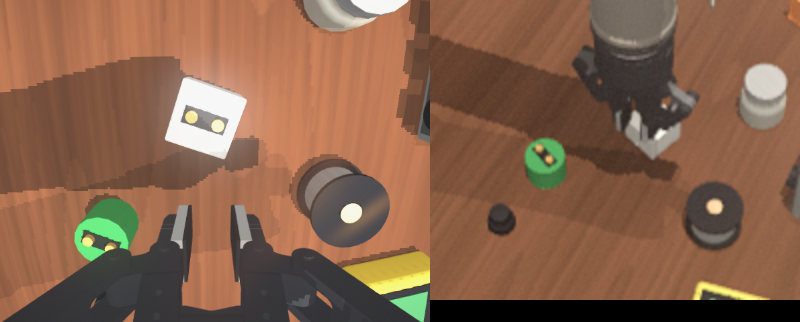

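The wrist view shows SqF at (205,118), still tilted about 19°. Its far-side corner lies on a finger's flat, so the sideways push will square it up.

```bash
python3 - <<'E'
from h import *
T=tw(.029,-.284); print(T)
approach((.6358,-.0605),180,DS,off=.013,yaw=0)
push((T[0],-.0605),180,DS,.1,yaw=0); print("t",env.current_t(),env.current_ft_force())
p=np.array(env.current_tcp_pos()); env.move_linear(p+[.012,0,0],v=.15)
p=np.array(env.current_tcp_pos()); env.move_linear([p[0],p[1],UP],v=.3)
for n in("top","scene"):
    im=snap(n,n+"10"); p=env.camera_params(n)
    for c,a in studs(im):
        X=plane(p,c,.041)[0]
        if .55<X[0]<.66 and -.12<X[1]<.02 and a>6: print(n,X[:2].round(4))
im=snap("wrist","w10"); p=env.camera_params("wrist"); TT=np.eye(4); from scipy.spatial.transform import Rotation as R
TT[:3,:3]=R.from_quat(env.current_tool_rot()).as_matrix(); TT[:3,3]=env.current_tcp_pos(); p["world_from_camera"]=TT@p["tool_from_camera"]
for c,a in studs(im):
    X=plane(p,c,.041)[0]
    if .5<X[0]<.66 and -.12<X[1]<.02 and a>20: print("wrist",X[:2].round(4),a)
print("t",env.current_t())
E
```

```text
[ 0.5741391  -0.06046287]
t 51.5167 [ 0.16088411  0.68943317 -0.41548238]
top [ 0.584  -0.0674]
top [ 0.5663 -0.0674]
scene [ 0.5671 -0.0715]
scene [ 0.5846 -0.0712]
t 52.275
```

```bash
python3 - <<'E'
from h import *
H=90+YAW
approach((.5752,-.0695),H,DS)
push(tw(.029,-.14),H,DS,.12); 
def at(y): return np.array([tw(.029,y-TO[1])[0],y,Z])
env.move_linear(at(.152),Q(H),v=.1); print("t",env.current_t(),env.current_ft_force())
for k in range(12):
    env.move_linear(at(.1545+.0014*k),v=.06); f=env.current_ft_force(); print(round(env.current_tcp_pos()[1],4),np.round(f,1))
    if f[1]<-9.5: break
out(H); print("t",env.current_t())
snap("wrist","w11"); im=snap("scene","s11")
p=env.camera_params("scene")
for c,a in studs(im):
    X=plane(p,c,.041)[0]
    if .5<X[0]<.62 and .1<X[1]<.33 and a>4: print(X[:2].round(4))
o=np.zeros((322,800,3),np.uint8); o[:,:430]=cv2.resize(cv2.imread("pics/w11.png"),(430,322)); o[:300,430:]=cv2.resize(im[130:250,290:438,::-1],(370,300)); cv2.imwrite("pics/m11.png",o)
E
```

```text
t 56.675 [-0.43083528 -0.35989149  0.81579875]
0.1541 [ 0.1 -0.9  0.1]
0.1547 [-0.6 -5.   2.6]
0.1569 [-0.1 -4.   1.4]
0.1574 [ 0.5 -6.4  2.3]
0.1574 [-0.9 -8.5  5.1]
0.1574 [ -0.3 -11.9   6.4]
t 58.825
[0.5869 0.1864]
```

View pics/m11.png

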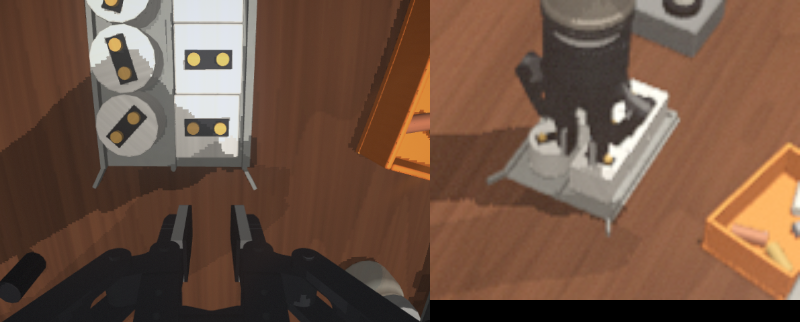

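The wrist view shows both rows closed up, and the squares hit a hard stop at y=0.1574 where 0.158 was expected. Now the far key.

```bash
python3 - <<'E'
from h import *
K=[.5631,.4205]
env.movep([*K,.085],Q(90)); env.gripper_to(0.); env.move_linear([*K,.063],v=.15)
for z in np.arange(.060,.040,-.0015):
    env.move_linear([*K,z],v=.06); f=env.current_ft_force()[2]; print(round(z,4),round(env.current_tcp_pos()[2],4),round(f,1))
    if f>13: break
env.dwell(.1); env.move_linear([*K,.11],v=.3); print("t",env.current_t())
im=snap("top","t12"); p=env.camera_params("top")
for c,a in studs(im):
    X=plane(p,c,.041)[0]
    if .5<X[0]<.62 and .1<X[1]<.33 and a>6: print(X[:2].round(4))
for (x,y,w,h) in[(300,290,50,50)]: d=np.abs(im.astype(int)-cv2.imread("pics/top0.png")[:,:,::-1])[y:y+h,x:x+w]; print("slim diff",d.mean())
E
```

```text
0.06 0.0606 1.4
0.0585 0.0589 3.3
0.057 0.0573 4.0
0.0555 0.0562 7.0
0.054 0.056 15.0
t 62.3167
[0.5886 0.2789]
[0.5885 0.2348]
[0.5863 0.191 ]
[0.5713 0.2791]
[0.5704 0.2348]
[0.5684 0.1913]
[0.5292 0.1992]
[0.5262 0.2281]
[0.5217 0.2725]
[0.5216 0.2455]
[0.5169 0.1864]
slim diff 11.294666666666666
```

The key's force rose to 4 N and then met a hard stop at 56 mm, the same height as the near key, so both went fully down. Both rows sit at 44 mm spacing against the lip.

```bash
python3 -c "
from plant import env
print(env.job_done())"
```

```text
the job is handed in; nothing more can be done
None
```

The job is handed in at about 62 s: the near row (round cans) was completed and booked with the near key, then the far row (square cans) with the far key; my one late bystander check, pixels around the slim capacitor, showed a difference I put down to shadow and did not confirm.

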